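# Pry open the specimen box and caliper the onyx block

## Task

Take the thin-bladed spatula and lever up the tongue of the specimen box's lid with its blade, not with the fingers; swing the lid up past upright so that it stays open, and lay the spatula flat on the display step again. Then take the onyx block out of the box, set it flat on the bench caliper's bed between the open jaws with its long side along the bed, let go of it, and slide the jaw by its tab until it presses the block against the sprung anvil and the anvil has given way by about 4 mm. Leave the jaws shut on the block, without crushing it, and leave the other minerals where they are.

Things in the scene. Friction and masses are not known exactly. Their poses are not given: they have to be found in the camera images.
- spatula: Spatula lying flat, 185 mm long: straight dark wooden handle 100 mm long, 14 mm wide, 13 mm high, and a thin steel blade 85 mm long, 20 mm wide, 2 mm thick, whose underside is level with the handle's underside. Origin on the underside where handle meets blade; x points along the blade to its tip, z up. 50 g, centre of mass within the handle, about 13 mm from the origin.
- spatula_grip (a point): Point to grip on the spatula's handle, in the middle of its cross-section, 30 mm behind the blade (115 mm behind the tip), 6.5 mm above the underside.
- spatula_tip (a point): Middle of the end of the spatula's blade, 1 mm above its underside.
- box: Fixed dark wooden specimen box, 105 (x) by 135 (y) by 34 mm high, walls and floor 5 mm. Origin under its centre. The lid hinges on its +x rim; at its front (-x) a solid ledge 60 mm wide sticks out 14 mm, its top 25 mm above the table. The lid's tongue lies 9 mm above the ledge, flush with its front: only a thin blade fits between.
- lid: The box's pale wooden lid, 105 by 135 mm, 5 mm thick, with a tongue 50 mm wide that sticks out 14 mm at the front. Origin on the hinge line at the level of the lid's underside; x points from the tongue to the hinge, z out of its top face, so its z tilts by the lid's angle: 0 shut, 1.57 rad upright, 2.0 rad fully open. The hinge is stiff enough that the lid stays where it is left.
- lid_hinge (a point): Middle of the hinge axis, at the far (+x) top rim of the box, 34 mm above the table. The axis is the box's y.
- lid_tongue (a point): Middle of the tongue's front edge, on its underside; 119 mm from the hinge axis.
- block: Polished onyx block of pale veined stone, 50 mm (its x) by 32 mm (y) by 28 mm high, 120 g, lying in the shut box with its long side roughly along the box's x. Origin at the centre of its underside, z up.
- caliper: Fixed bench caliper: aluminium bed 210 mm (x) by 60 mm (y), 14 mm high, with a fixed jaw block (x = 59 to 85 mm, 50 mm wide, rising 30 mm above the bed) that carries a sprung anvil plate facing -x, 50 mm wide and 30 mm high. Origin under the bed's centre. The sliding jaw stands on the bed on the -x side.
- jaw_tab (a point): Point to grip on the sliding jaw's upright steel tab (22 mm along the bed, 12 mm across it), 58 mm above the table, 19 mm below its top, 30 mm above the carriage it stands on, and 41 mm behind the sliding jaw's face.
- jaw: Sliding jaw: steel plate 50 mm wide, 30 mm high, 14 mm thick with a carriage and an upright tab behind it. Origin at the lower edge's middle of its measuring face, on the bed; x points to the anvil. With the anvil out, the jaw gap is 45 mm minus its x in the caliper's frame: 0 to 85 mm. It closes towards the caliper's +x, slides with about 4 N of friction and stays where it is left.
- anvil: Sprung anvil plate of the fixed jaw, 6 mm thick. Origin at the lower edge's middle of its measuring face, on the bed, at x = +45 mm in the caliper's frame when free; it gives way towards +x by up to 8 mm, with 1.2 N per mm.
- stand: Bystander: beech stand 70 by 170 mm with three upright round slices of agate and petrified wood, about 110 mm high. Origin under its centre.
- wand: Bystander: selenite wand, a pale bar 120 by 18 by 14 mm. Origin under its centre.
- copper: Bystander: lump of native copper, about 46 by 38 by 38 mm. Origin under its centre.
- streak_plate: Bystander: white ceramic streak plate 70 by 50 by 7 mm. Origin under its centre.

How it is judged:
By the outcome, as a careful person would: the job done as asked, in the order asked, and still so for the second after the job is handed in, with the robot touching nothing.
It also fails if it takes over 67 s, if anything falls off the work surface, if the arm or the gripper's body presses on something with over 40 N, if the wrist force passes 120 N, or if a joint passes its speed limit or range.

## Robot

A 6-joint arm with a two-finger parallel gripper is mounted at the origin on the work surface. World frame = base frame: x ahead of the robot, y to its left, z up, the work surface at z = 0. Lengths are in m, angles in rad, forces in N, time in s.
With the tool pointing down it reaches from about 0.325 to 0.9 m from the base axis. Payload 6.1 kg.
Tool frame: the origin (TCP) lies midway between the tips of the shut fingers; the grasp point (between the pads) lies 19 mm behind it; x points along the fingers, y is the direction in which the jaws open and shut, and the axes are right-handed (so a half turn about x gives the same grasp; the last joint's range is limited). The gripper opens to 85 mm and grips with 20 to 120 N. Pads are 22 mm wide; open, the fingers measure 114 mm over their backs; the gripper's body (76 mm by 85 mm) begins 54 mm behind the grasp point. The pads swing forward as they close: fully open they stand 13 mm farther back than shut.
Start: joints at [-1.277, 0.22, 1.526, -0, 1.395, -0.126], TCP at [0.255, -0.571, 0.195] pointing down, gripper open.
Joint ranges: [-2.98, 2.98], [-0.91, 2.08], [0.09, 2.57], [-1.24, 4.39], [0.2, 2.65], [-2.68, 2.68]. Speed limits (rad/s): [2.57, 2.57, 3.01, 3.14, 3.14, 3.14].

## Interface

Orientations are given as [roll, pitch, yaw] about the fixed x, y, z axes, in that order (R = Rz(yaw) Ry(pitch) Rx(roll)).
In Python, from plant import movep, move_l, set_joints, gripper_to, hold, inverse_kinematics, observe, get_image, get_calibration, Unreachable, job_done gives the robot as it stands. Calls block until the motion is done:
- movep(position, orientation): joint-space move of the TCP to a pose.
- move_l(position, feed=0.15, rotation=None, max_force=None): straight line of the TCP; rotation=None keeps the orientation; feed is the mean speed in m/s. With max_force (N) it stops when the force on the tool has changed by that much, and returns True; else False.
- set_joints(angles): joint-space move.
- gripper_to(opening, f_grip=None): finger opening in m; f_grip is the grip in N (None keeps the last); returns when the fingers have stopped.
- hold(seconds).
- inverse_kinematics(position, orientation): joint angles nearest the present ones, or None.
- observe(): the state.
- get_image(name): name is "scene" or "top" or "wrist"; returns (picture, depth): 384x512x3 uint8, red, green, blue; 384x512 float32, m along the optical axis (not along the pixel's ray), 0 where there is no reading.
- get_calibration(name): a dict with "intrinsics" (3x3 intrinsics, pixels), "world_from_camera" (4x4, takes a point from camera to world coordinates). Camera axes: x right, y down, z forward; pixel columns grow to the right and rows downward; lengths in m; the calibration is good to about 2 mm. The wrist camera is an equidistant fisheye: a pixel r from the principal point sees the ray r / f radians off the axis. A picture is of the moment at which its call begins: read the wrist's pose just before it. get_calibration takes no time and is no camera call; for the wrist camera it gives the pose at the moment of the call.
A pose or a line that the arm cannot do raises Unreachable and nothing moves.
- job_done(): hands the job in, once; it reports no verdict.
The state is a dict: "time_s": time; "q": joint angles; "joint_velocities": joint speeds; "joint_torque": joint torques, N m; "eef_pos": TCP position; "tcp_rot": TCP orientation; "ft_force": force on the tool from outside, world axes, zero at the start; "torque": the same for the moment, N m; "opening": finger opening in m.
Only numpy, scipy, OpenCV 4.12 (cv2) and the standard library are available. Lean on these libraries where they do the work, as an engineer would, in place of code of your own. Each camera call takes 0.05 s, during which the arm holds its last target. There are 200 camera calls.

## Working session

There is one attempt and no reset: what is moved stays moved. The work goes in short steps, each a Python script; the robot and the scene stay as the last script left them, time stands still between calls to the robot, and variables do not carry over. Pictures are saved under pics/ and viewed, about 8 in all and at most 12, crops included, and the job is handed in when it is done.

```bash
ls; mkdir -p pics; python3 - <<'E'
from plant import *
import cv2,numpy as np
for n in("scene","top"):
    im,d=get_image(n); c=get_calibration(n)
    cv2.imwrite(f"pics/{n}0.png",cv2.cvtColor(im,cv2.COLOR_RGB2BGR)); np.savez(f"{n}0.npz",im=im,d=d,K=c["intrinsics"],T=c["world_from_camera"])
    print(n,np.round(c["intrinsics"],1).tolist(),np.round(c["world_from_camera"],3).tolist(),(d>0).mean())
s=observe();print({k:np.round(v,3).tolist() for k,v in s.items()})
a=[cv2.imread(f"pics/{n}0.png") for n in("top",)][0]
cv2.imwrite("pics/top0b.png",cv2.resize(a,(800,600)))
E
```

```text
pics
scene [[469.7, 0.0, 253.4], [0.0, 469.7, 188.4], [0.0, 0.0, 1.0]] [[-0.665, 0.409, -0.625, 1.328], [0.747, 0.336, -0.574, 0.656], [-0.025, -0.848, -0.529, 0.678], [0.0, 0.0, 0.0, 1.0]] 0.99261474609375
top [[459.5, 0.0, 254.9], [0.0, 459.5, 190.9], [0.0, 0.0, 1.0]] [[-0.022, -0.994, 0.109, 0.48], [-0.999, 0.024, 0.021, -0.005], [-0.024, -0.108, -0.994, 1.253], [0.0, 0.0, 0.0, 1.0]] 0.9959971110026041
{'time_s': 0.1, 'q': [-1.277, 0.221, 1.528, -0.0, 1.395, -0.126], 'joint_velocities': [0.0, -0.002, -0.003, 0.001, -0.001, 0.002], 'joint_torque': [0.001, -49.824, -39.055, -0.0, 0.006, -0.0], 'eef_pos': [0.255, -0.57, 0.194], 'tcp_rot': [-1.687, 1.569, 1.875], 'ft_force': [-0.35, 0.006, 0.452], 'torque': [0.006, -0.048, 0.031], 'opening': 0.085}
```

View pics/top0b.png

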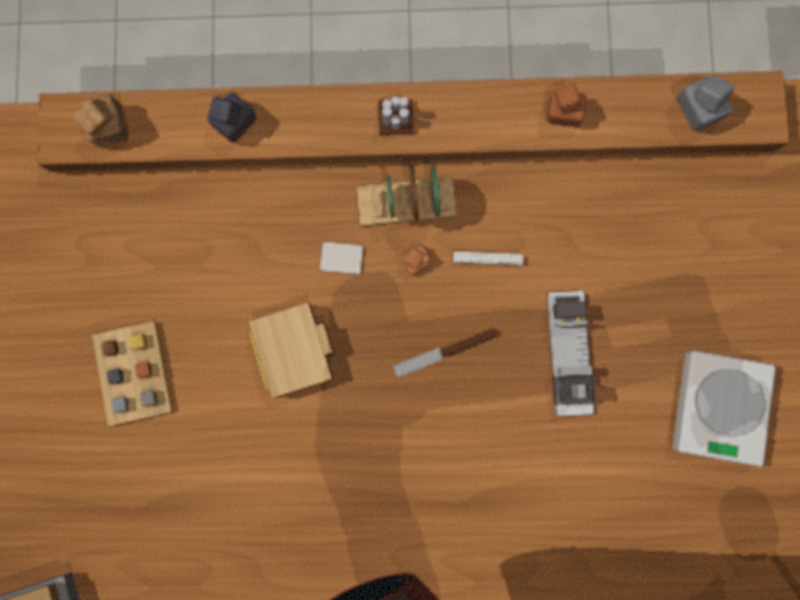

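View pics/scene0.png

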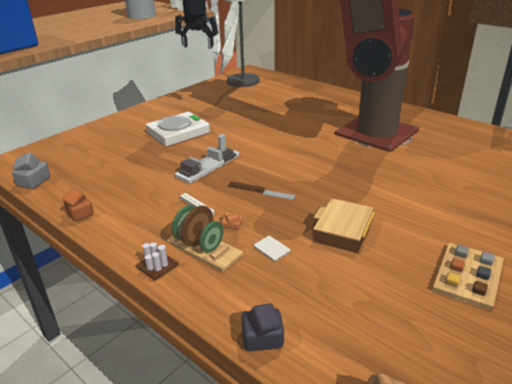

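The top view (800x600) shows the box at (290,350) with its tongue at (323,338) facing right. The spatula runs from its tip at (397,370) to its handle end at (497,333). The caliper is at (572,352) with its tab jaw at the lower end. In the scene view the tab is at (222,145), on the robot's side. Next I'll measure using depth and colour.

```bash
cat > h.py <<'E'
import numpy as np,cv2
def cloud(n):
    z=np.load(f"{n}.npz"); d=z["d"];K=z["K"];T=z["T"]
    v,u=np.mgrid[:d.shape[0],:d.shape[1]]
    P=np.stack([(u-K[0,2])/K[0,0]*d,(v-K[1,2])/K[1,1]*d,d],-1)
    return z["im"],P@T[:3,:3].T+T[:3,3],K,T
def ray(uv,z,K,T):
    uv=np.atleast_2d(uv).astype(float)
    r=np.c_[(uv-K[[0,1],2])/K[[0,1],[0,1]],np.ones(len(uv))]@T[:3,:3].T
    return T[:3,3]+r*((z-T[2,3])/r[:,2])[:,None]
E
python3 - <<'E'
from h import *
im,P,K,T=cloud("top0")
# table plane
X=P.reshape(-1,3); m=(X[:,0]>.3)&(X[:,0]<.75)&(abs(X[:,1])<.35)&(abs(X[:,2])<.008)
A=np.c_[X[m][:,:2],np.ones(m.sum())]; c=np.linalg.lstsq(A,X[m][:,2],rcond=None)[0]; print("plane",c,(A@c-X[m][:,2]).std())
H=P[...,2]-(P[...,:2]@c[:2]+c[2])
roi=(P[...,0]>.25)&(P[...,0]<.8)&(abs(P[...,1])<.5)
n,l,st,ce=cv2.connectedComponentsWithStats(((H>.006)&roi).astype(np.uint8))
for i in range(1,n):
    if st[i,4]<15: continue
    q=l==i; v,u=np.nonzero(q); h=np.median(H[q])
    r=cv2.minAreaRect(np.c_[u,v].astype(np.float32)); b=ray(cv2.boxPoints(r),h,K,T)
    print(i,st[i].tolist(),"h",np.round([h,H[q].max()],3),"c",np.round(b.mean(0),3),"corners",np.round(b[:,:2],3).tolist())
g=lambda u0,v0,u1,v1,f:cv2.resize(im[v0:v1,u0:u1],None,fx=f,fy=f,interpolation=cv2.INTER_CUBIC)
a=g(150,180,330,270,4); b=g(340,180,390,270,4)
cv2.imwrite("pics/crop1.png",cv2.cvtColor(np.vstack([np.hstack([a[:, :600],b[:, :200]])]),cv2.COLOR_RGB2BGR))
# heights along spatula
for u in range(250,325,6):
    v=int(237-(u-253)*(24/65)); print(u,v,np.round(H[v-3:v+4,u]*1000,1).tolist())
E
```

```text
plane [-0.00077546 -0.00027097  0.0016975 ] 0.0024679292139625276
233 [229, 115, 63, 29, 1081] h [0.014 1.252] c [0.79  0.006 0.014] corners [[0.818, 0.094], [0.832, -0.076], [0.761, -0.081], [0.747, 0.087]]
369 [205, 155, 27, 20, 296] h [0.008 1.252] c [0.693 0.123 0.008] corners [[0.672, 0.16], [0.722, 0.155], [0.713, 0.085], [0.664, 0.091]]
382 [257, 157, 20, 19, 237] h [0.027 0.04 ] c [ 0.683 -0.01   0.027] corners [[0.689, 0.02], [0.712, -0.02], [0.677, -0.039], [0.655, 0.001]]
406 [289, 161, 45, 8, 302] h [0.014 1.252] c [ 0.684 -0.132  0.014] corners [[0.679, -0.072], [0.698, -0.073], [0.69, -0.193], [0.671, -0.191]]
502 [350, 186, 31, 80, 1888] h [0.018 1.252] c [ 0.517 -0.269  0.018] corners [[0.619, -0.229], [0.624, -0.3], [0.414, -0.307], [0.41, -0.237]]
527 [159, 193, 55, 61, 2299] h [0.039 1.252] c [0.533 0.205 0.039] corners [[0.579, 0.288], [0.616, 0.162], [0.486, 0.122], [0.449, 0.246]]
580 [77, 205, 33, 65, 1469] h [0.013 1.252] c [0.502 0.476 0.013] corners [[0.575, 0.535], [0.589, 0.45], [0.43, 0.417], [0.416, 0.501]]
605 [281, 210, 36, 18, 197] h [0.012 1.252] c [
[... 162 characters left out ...]
0.036] corners [[0.345, -0.424], [0.517, -0.454], [0.507, -0.531], [0.335, -0.5]]
250 238 [-0.0, -1.6, 0.2, 3.7, 2.4, -2.7, 1.2]
256 235 [3.4, -0.8, -4.4, 2.2, -2.0, 4.3, 2.8]
262 233 [0.3, 4.6, 2.7, 4.6, 1.6, -1.6, 4.5]
268 231 [3.2, 3.8, -1.4, 3.5, 1.2, 1.0, 3.3]
274 229 [4.4, 1.7, 2.4, 2.6, -0.5, 0.5, 3.3]
280 227 [1.2, 2.3, 1.8, 1.0, 3.5, 1.2, -2.3]
286 224 [15.6, 13.5, 12.0, 19.0, 8.9, 8.5, 0.9]
292 222 [16.4, 15.5, 14.5, 11.6, 18.3, -5.5, -0.6]
298 220 [13.2, 10.9, 16.6, 14.3, 12.5, 1.4, -3.9]
304 218 [10.8, 12.9, 11.3, 15.0, 2.4, -0.5, 0.9]
310 215 [10.9, 12.5, 10.3, 10.8, 14.4, -3.2, -4.1]
316 213 [-0.9, -0.0, 6.6, 13.6, -1.7, 1.4, -5.0]
322 211 [4.8, -0.6, -1.0, 0.1, -1.2, 1.1, 5.5]
```

View pics/crop1.png

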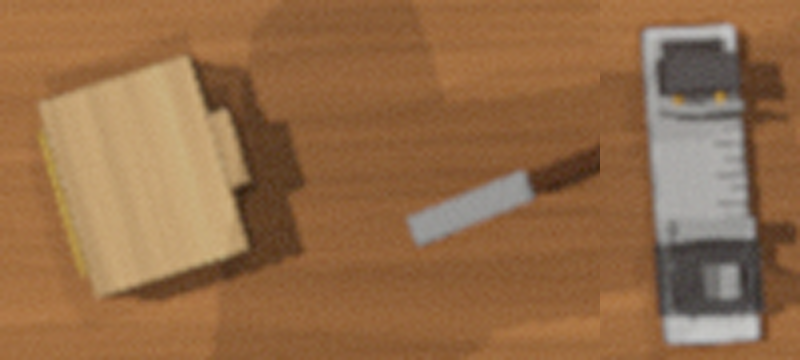

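The crop (4x, offset (150,180)) shows the lid corners at (38,101), (190,56), (247,248) and (98,297), and the tongue front from (228,110) to (248,183). The blade runs from its tip at (412,231) to its base at (531,186). The caliper is at right. The spatula lies at table level. I'll convert these to positions and move in for the pre-grasp.

```bash
cat >> h.py <<'E'
from scipy.spatial.transform import Rotation as Ro
def rpy(h,pitch=0):
    "tool down, tool z along heading h, jaws open across it"
    R=np.array([[0,-np.sin(h),np.cos(h)],[0,np.cos(h),np.sin(h)],[-1,0,0]])
    return Ro.from_matrix(R).as_euler("xyz")
def mask_rect(m,z,K,T):
    n,l,st,_=cv2.connectedComponentsWithStats(m.astype(np.uint8)); i=1+st[1:,4].argmax()
    v,u=np.nonzero(l==i); r=ray(np.c_[u,v],z,K,T)[:,:2]
    b=cv2.minAreaRect((r*1000).astype(np.float32)); return cv2.boxPoints(b)/1000,np.array(b[0])/1000,b[1],b[2],r
E
python3 - <<'E'
from h import *
im,P,K,T=cloud("top0")
hsv=cv2.cvtColor(cv2.medianBlur(im,3),cv2.COLOR_RGB2HSV); S,V=hsv[...,1],hsv[...,2]
def win(m,u0,v0,u1,v1):
    o=np.zeros_like(m); o[v0:v1,u0:u1]=m[v0:v1,u0:u1]; return o
b,c,sz,a,r=mask_rect(win(S<70,245,215,290,245),.002,K,T); print("blade",np.round(b,4).tolist(),c,sz)
b,c,sz,a,r=mask_rect(win((V>140)&(S<140)&(S>70),155,188,215,258),.039,K,T); print("lid",np.round(b,4).tolist(),c,sz)
b,c,sz,a,r=mask_rect(win(S<80,345,180,386,272),.014,K,T); print("cal",np.round(b,4).tolist(),c,sz)
f=lambda x,y:(150+x/4-.4,180+y/4-.4)
g=lambda x,y:(340+(x-600)/4-.4,180+y/4-.4)
ti,ba=ray([f(412,231),f(531,186)],.002,K,T); print("tip",ti,"base",ba,np.degrees(np.arctan2(*(ti-ba)[1::-1])),np.linalg.norm(ti-ba))
L=ray([f(38,101),f(190,56),f(247,248),f(98,297),f(228,110),f(248,183)],.039,K,T)[:,:2];print("lid",np.round(L,4).tolist())
hd=L[[0,3]].mean(0)-L[[1,2]].mean(0);print(np.linalg.norm(hd),np.degrees(np.arctan2(hd[1],hd[0])),"ctr",L[:4].mean(0),"tongue",L[4:].mean(0))
C=ray([g(643,28),g(736,25),g(762,340),g(667,343)],.014,K,T)[:,:2];hd=C[:2].mean(0)-C[2:].mean(0)
print("cal",np.round(C,4).tolist(),C.mean(0),np.degrees(np.arctan2(hd[1],hd[0])),np.linalg.norm(hd))
from plant import *
for h in(110,-70):
  for p in([.54,-.074,.15],[.58,.04,.05],[.54,.18,.16]): print(h,np.round(inverse_kinematics(p,rpy(np.radians(h))),2))
E
```

```text
blade [[0.4796000123023987, 0.027699999511241913], [0.5109000205993652, -0.053700000047683716], [0.5311999917030334, -0.045899998396635056], [0.4999000132083893, 0.03550000116229057]] [ 0.50542093 -0.00912385] (21.747844696044922, 87.17990112304688)
lid [[0.4496999979019165, 0.24050000309944153], [0.48570001125335693, 0.12409999966621399], [0.6175000071525574, 0.1648000031709671], [0.5814999938011169, 0.28119999170303345]] [0.53359631 0.2026505 ] (137.97914123535156, 121.7914047241211)
cal [[0.40860000252723694, -0.2409999966621399], [0.41110000014305115, -0.30820000171661377], [0.6230999827384949, -0.3000999987125397], [0.6205999851226807, -0.23280000686645508]] [ 0.51584241 -0.27052234] (212.15443420410156, 67.28721618652344)
tip [0.49082454 0.03123693 0.002     ] base [ 0.51941513 -0.05015622  0.002     ] 109.35460678982577 0.08626857105135728
lid [[0.5821, 0.2775], [0.6098, 0.1757], [0.4818, 0.1391], [0.4519, 0.2377], [0.5731, 0.1507], [0.5244, 0.1379]]
0.10424315120503622 106.02577941527056 ctr [0.53137877 0.20746496] tongue [0.54877984 0.14428502]
cal [[0.6214, -0.2363], [0.6219, -0.2989], [0.4114, -0.3055], [0.4108, -0.2428]] [ 0.5163595  -0.27088269] 1.7960863817139592 0.2106199026213005
110 [-0.28  0.07  1.78  0.    1.29  2.51]<sys>:0: UserWarning: Gimbal lock detected. Setting third angle to zero since it is not possible to uniquely determine all angles.
Traceback (most recent call last):
TypeError: unsupported operand type(s) for *: 'NoneType' and 'float'
```

```bash
sed -i '1i import warnings; warnings.filterwarnings("ignore")' h.py; cat >> h.py <<'E'
def wray(uv,z,K,T):
    uv=np.atleast_2d(uv).astype(float); p=(uv-K[[0,1],2])/K[[0,1],[0,1]]; th=np.linalg.norm(p,axis=1,keepdims=True)
    r=np.c_[p/np.maximum(th,1e-9)*np.sin(th),np.cos(th)]@T[:3,:3].T
    return T[:3,3]+r*((z-T[2,3])/r[:,2])[:,None]
def wpix(X,K,T):
    c=(np.atleast_2d(X)-T[:3,3])@T[:3,:3]; rho=np.linalg.norm(c[:,:2],axis=1,keepdims=True)
    return np.arctan2(rho,c[:,2:])*c[:,:2]/rho*K[0,0]+K[[0,1],2]
def wshot(name):
    from plant import get_image,get_calibration
    c=get_calibration("wrist"); im,d=get_image("wrist")
    np.savez(name+".npz",im=im,d=d,K=c["intrinsics"],T=c["world_from_camera"])
    cv2.imwrite(f"pics/{name}.png",cv2.cvtColor(im,cv2.COLOR_RGB2BGR)); return im,d,c["intrinsics"],c["world_from_camera"]
def st(t=""):
    from plant import observe
    s=observe(); print(t,round(s["time_s"],2),"p",np.round(s["eef_pos"],4),"F",np.round(s["ft_force"],1),"op",round(s["opening"],4),flush=True); return s
SH=np.radians(110.3); BH=np.radians(106.6)
u=lambda h:np.array([np.cos(h),np.sin(h),0])
TD=lambda h:rpy(h+np.pi)      # tool z opposite to heading (joint 6 range)
E
python3 - <<'E'
from h import *
from plant import *
for h,p in((110.3,[.5306,-.0781,.01]),(106.6,[.58,.04,.05]),(106.6,[.54,.18,.16])):
    q=inverse_kinematics(p,TD(np.radians(h))); print(None if q is None else np.round(q,2))
movep([.5306,-.0781,.13],TD(SH)); st()
im,d,K,T=wshot("w1"); print(np.round(K,1).tolist(),np.round(T,3).tolist())
# predicted pixels: spatula tip, base, grip, tongue front
g=np.array([.5306,-.0781,0]);t=g+u(SH)*.115;b=g+u(SH)*.03
print(np.round(wpix([t,b,g,g-u(SH)*.07,[.5498,.144,.039]],K,T)).tolist())
E
```

```text
[-0.29  0.23  1.9  -0.    1.02 -0.65]
[-0.07  0.26  1.76  0.    1.11 -0.36]
[ 0.18  0.12  1.71  0.    1.31 -0.11]
 2.14 p [ 0.5307 -0.0791  0.1302] F [0.  0.1 0.1] op 0.0852
[[297.3, 0.0, 260.1], [0.0, 297.3, 194.1], [0.0, 0.0, 1.0]] [[0.939, 0.331, 0.095, 0.507], [0.345, -0.902, -0.259, -0.013], [-0.0, 0.276, -0.961, 0.309], [0.0, 0.0, 0.0, 1.0]]
[[260.0, 67.0], [260.0, 148.0], [260.0, 176.0], [260.0, 237.0], [359.0, -18.0]]
```

View pics/w1.png

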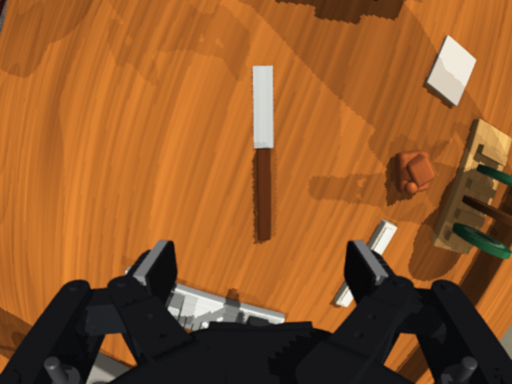

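The wrist view puts the blade tip at (263,66), the blade/handle joint at (264,148) and the handle end at (264.5,240). All are within about 3 px of the prediction, so I'll grasp.

```bash
python3 - <<'E'
from h import *
from plant import *
z=np.load("w1.npz");K,T=z["K"],z["T"]
t,b,e=wray([263,66],.002,K,T)[0],wray([264,148],.002,K,T)[0],wray([264.5,240],.013,K,T)[0]
print(t,b,e,np.linalg.norm(t-b),np.degrees(np.arctan2(*(t-e)[1::-1])))
h=np.arctan2(*(t-e)[1::-1]); g=(t+b)/2-u(h)*.0725
g=(g+np.array([.5306,-.0781,0]))/2; print("g",g,np.degrees(h))
np.save("g.npy",[g[0],g[1],h])
gripper_to(.04,60)
move_l([g[0],g[1],.03],.2,TD(h))
hit=move_l([g[0],g[1],.002],.05,max_force=6); st(hit)
gripper_to(0,120); s=st("gripped"); np.save("grip.npy",s["eef_pos"])
E
```

```text
[0.49339373 0.03167515 0.002     ] [ 0.52381729 -0.04793945  0.002     ] [ 0.55858348 -0.14035886  0.013     ] 0.08522956191613007 110.75346326368529
g [ 0.53244785 -0.07701395  0.001     ] 110.75346326368529
False 4.06 p [ 0.5324 -0.077   0.0019] F [-1.   0.4  0.8] op 0.0398
gripped 4.53 p [ 0.5325 -0.077   0.0021] F [ 0.7  0.2 -0.5] op -0.0003
```

```bash
python3 - <<'E'
from h import *
from plant import *
move_l([.5324,-.077,.07],.2); st()
wshot("w2")
E
```

```text
5.02 p [ 0.5328 -0.0771  0.0705] F [ 0.2 -0.2 -0.2] op -0.0004
```

View pics/w2.png

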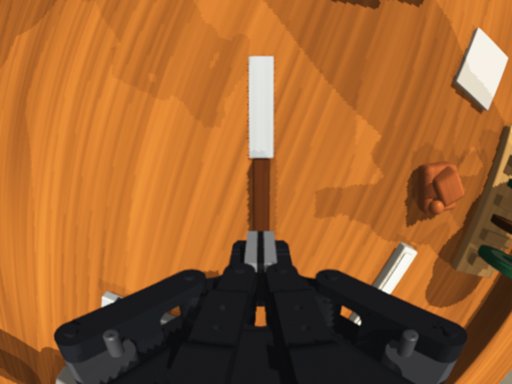

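The view shows the empty, shut fingers (tips near (260,240)) above the handle. The spatula is still flat on the table, with its tip at (261,56) and base at (261,158). I'll check heights with the wrist depth.

```bash
python3 - <<'E'
from h import *
for n,pts in(("w1",[(263,66),(264,148),(264,160),(264,200),(264,230),(264,239),(300,150),(225,200)]),("w2",[(261,56),(261,158),(261,190),(261,225),(320,160),(220,180)])):
    z=np.load(n+".npz");K,T,d=z["K"],z["T"],z["d"]
    for p in pts:
        dd=np.median(d[p[1]-2:p[1]+3,p[0]-2:p[0]+3])
        q=(np.array(p)-K[[0,1],2])/K[0,0]; th=np.linalg.norm(q); c=np.r_[q/th*np.tan(th),1]*dd
        print(n,p,np.round(T[:3,:3]@c+T[:3,3],4))
    m=(z["im"].min(-1)>150); v,uu=np.nonzero(m[40:175,235:290]); print("blade px",uu.min()+235,uu.max()+235,v.min()+40,v.max()+40)
z=np.load("w2.npz");K,T=z["K"],z["T"]
print(wray([[261,56],[261,158]],.002,K,T), wpix([[.5328,-.0771,.0705]],K,T),T[:3,3])
E
```

```text
w1 (263, 66) [0.4934 0.0317 0.0017]
w1 (264, 148) [ 0.5234 -0.0472  0.0087]
w1 (264, 160) [ 0.5274 -0.0581  0.0135]
w1 (264, 200) [ 0.542  -0.0975  0.0136]
w1 (264, 230) [ 0.5538 -0.1292  0.0134]
w1 (264, 239) [ 0.5577 -0.1395  0.0127]
w1 (300, 150) [ 5.601e-01 -3.680e-02  1.000e-04]
w1 (225, 200) [ 5.037e-01 -1.160e-01  2.000e-04]
blade px 253 272 66 147
w2 (261, 56) [0.4926 0.0321 0.0014]
w2 (261, 158) [ 0.5227 -0.0476  0.0058]
w2 (261, 190) [ 0.5317 -0.0713  0.0136]
w2 (261, 225) [ 0.5427 -0.1004  0.0133]
w2 (320, 160) [ 5.708e-01 -3.170e-02  5.000e-04]
w2 (220, 180) [ 0.4966 -0.0788  0.0005]
blade px 249 273 56 157
[[ 0.49261332  0.03195735  0.002     ]
 [ 0.52293645 -0.04818823  0.002     ]] [[259.80018257 221.91104565]] [ 0.50809726 -0.01156202  0.24927763]
```

```bash
python3 - <<'E'
from h import *
from plant import *
g=np.array([.5333,-.0766]); h=np.load("g.npy")[2]
gripper_to(.024,40)
move_l([*g,.015],.15,TD(h)); st()
hit=move_l([*g,-.012],.03,max_force=5); s=st(hit)
zc=s["eef_pos"][2]
move_l([*g,zc+.002],.03)
gripper_to(.0,40); s=st("gripped")
E
```

```text
5.94 p [ 0.5332 -0.0766  0.015 ] F [ 0.8 -1.  -0.3] op 0.0241
False 6.99 p [ 0.5335 -0.0767 -0.0118] F [-1.1  0.2  0.1] op 0.0242
gripped 7.6 p [ 0.5333 -0.0766 -0.0098] F [-0.   0.5  0.2] op -0.0003
```

```bash
python3 - <<'E'
from h import *
from plant import *
move_l([.5333,-.0766,.02],.2); s=st(); print(s["tcp_rot"],s["q"])
im,d,K,T=wshot("w3")
for n in("w2","w3"):
    z=np.load(n+".npz");K,T,d=z["K"],z["T"],z["d"]
    for p in [(252,r) for r in range(228,300,10)]+[(268,r) for r in (235,245,255,265)]:
        dd=np.median(d[p[1]-1:p[1]+2,p[0]-1:p[0]+2]); q=(np.array(p)-K[[0,1],2])/K[0,0]; th=np.linalg.norm(q); c=np.r_[q/th*np.tan(th),1]*dd
        print(n,p,np.round(T[:3,:3]@c+T[:3,3],4))
E
```

```text
7.9 p [ 0.5348 -0.077   0.0214] F [-0.5  0.   0.1] op -0.0001
[ 0.91452257  1.56728656 -0.29399682] [-2.89031611e-01  2.13768462e-01  1.88728298e+00 -2.02423842e-05
  1.03703149e+00 -6.51298282e-01]
w2 (252, 228) [ 5.380e-01 -1.109e-01  2.000e-04]
w2 (252, 238) [ 0.5254 -0.0679  0.1203]
w2 (252, 248) [ 0.5257 -0.068   0.1305]
w2 (252, 258) [ 0.5259 -0.068   0.1398]
w2 (252, 268) [ 0.5258 -0.0669  0.1498]
w2 (252, 278) [ 0.5258 -0.0664  0.158 ]
w2 (252, 288) [ 0.5265 -0.0681  0.1617]
w2 (252, 298) [ 0.5293 -0.0762  0.1559]
w2 (268, 235) [ 0.5326 -0.0652  0.1166]
w2 (268, 245) [ 0.5325 -0.0656  0.1271]
w2 (268, 255) [ 0.5323 -0.0658  0.1367]
w2 (268, 265) [ 0.5322 -0.0662  0.1447]
w3 (252, 228) [ 0.5326 -0.0861  0.0131]
w3 (252, 238) [ 0.5273 -0.0678  0.0711]
w3 (252, 248) [ 0.5276 -0.068   0.0812]
w3 (252, 258) [ 0.5278 -0.068   0.0905]
w3 (252, 268) [ 0.5276 -0.0666  0.1011]
w3 (252, 278) [ 0.5278 -0.0667  0.1081]
w3 (252, 288) [ 0.5282 -0.0675  0.1134]
w3 (252, 298) [ 0.5313 -0.0765  0.1062]
w3 (268, 235) [ 0.5346 -0.0652  0.0673]
w3 (268, 245) [ 0.5343 -0.0653  0.0786]
w3 (268, 255) [ 0.5341 -0.0655  0.0879]
w3 (268, 265) [ 0.534  -0.0659  0.0959]
```

View pics/w3.png

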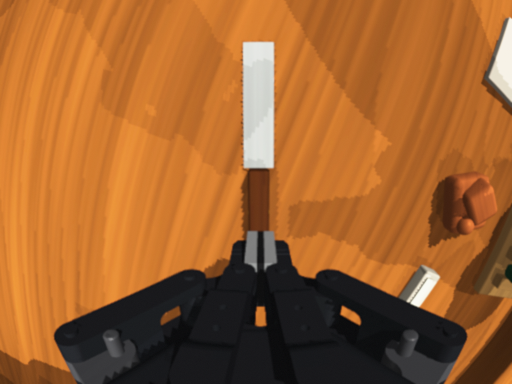

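The fingertips really sit about 44 mm above the reported TCP. Depth puts them at z≈0.066 when the TCP reads 0.021, and both closings met only air. I'll find the true offset by touching the table with the fingers astride the handle.

```bash
python3 - <<'E'
from h import *
from plant import *
g=np.array([.5333,-.0766]); h=np.load("g.npy")[2]
gripper_to(.026,40)
move_l([*g,-.022],.15,TD(h)); st()
hit=move_l([*g,-.065],.03,max_force=4); s=st(hit)
if hit:
    zc=s["eef_pos"][2]
    move_l([*g,zc+.002],.03)
    gripper_to(.0,60); s=st("gripped"); np.save("grip.npy",s["eef_pos"])
E
```

```text
8.75 p [ 0.5327 -0.0764 -0.0224] F [ 0.6 -1.   0.8] op 0.0262
True 9.43 p [ 0.5334 -0.0766 -0.0359] F [-2.5 -0.3  6.6] op 0.026
gripped 9.94 p [ 0.5333 -0.0766 -0.034 ] F [ 0.1 -0.1  1.1] op 0.0121
```

```bash
python3 - <<'E'
from h import *
from plant import *
gripper_to(0,110); st("tight")
move_l([.5333,-.0766,.03],.15); s=st(); hold(.1)
im,d,K,T=wshot("w4")
def wp(p):
    dd=np.median(d[p[1]-1:p[1]+2,p[0]-1:p[0]+2]); q=(np.array(p)-K[[0,1],2])/K[0,0]; th=np.linalg.norm(q); c=np.r_[q/th*np.tan(th),1]*dd
    return np.round(T[:3,:3]@c+T[:3,3],4)
for r in range(20,240,12): print(r,wp((260,r)),wp((252,r)),im[r,260])
E
```

```text
tight 10.16 p [ 0.5335 -0.0767 -0.0338] F [-0.6  0.6  1.9] op 0.0106
 10.73 p [ 0.5329 -0.0765  0.0295] F [-0.6 -0.1 -1.1] op 0.0106
20 [0.4915 0.0315 0.0646] [0.488  0.0301 0.0649] [234 236 235]
32 [0.4938 0.0256 0.0648] [0.4902 0.0242 0.065 ] [234 236 232]
44 [0.4959 0.0198 0.0649] [0.4924 0.0186 0.0647] [233 235 232]
56 [0.4981 0.0142 0.0651] [0.4945 0.0129 0.0646] [233 234 231]
68 [0.5002 0.0086 0.0652] [0.4966 0.0074 0.0649] [233 235 232]
80 [0.5022 0.0032 0.0648] [0.4987 0.0019 0.0647] [233 234 231]
92 [ 0.5042 -0.0022  0.0643] [ 0.5007 -0.0035  0.0651] [232 233 231]
104 [ 0.5063 -0.0076  0.065 ] [ 0.5028 -0.0089  0.0648] [218 220 215]
116 [ 0.5083 -0.013   0.0646] [ 0.5048 -0.0143  0.0649] [217 219 214]
128 [ 0.5104 -0.0184  0.065 ] [ 0.5068 -0.0197  0.0652] [216 218 213]
140 [ 0.5124 -0.0238  0.0644] [ 0.5088 -0.0251  0.0648] [215 217 212]
152 [ 0.5145 -0.0293  0.0645] [ 0.5109 -0.0306  0.0649] [212 216 210]
164 [ 0.5166 -0.0348  0.0647] [ 0.5129 -0.0362  0.0645] [220 223 218]
176 [ 0.5187 -0.0403  0.0651] [ 0.515  -0.0418  0.0647] [211 214 208]
188 [ 0.5209 -0.0461  0.0646] [ 0.5171 -0.0475  0.0647] [212 214 209]
200 [ 0.5219 -0.0488  0.0755] [ 0.5184 -0.05    0.0758] [103  51  24]
212 [ 0.524  -0.0544  0.0754] [ 0.5205 -0.0556  0.0757] [101  50  25]
224 [ 0.5262 -0.0601  0.0753] [ 0.5226 -0.0615  0.075 ] [100  50  24]
236 [ 0.5284 -0.0659  0.0753] [ 0.5248 -0.0674  0.0752] [100  49  24]
```

View pics/w4.png

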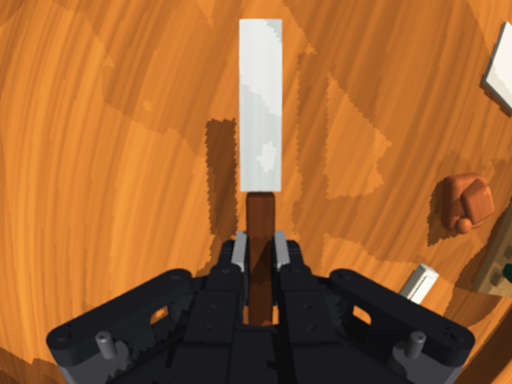

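The view shows the spatula held straight and level, with its tip at (260,19) and base at (260,190). The blade top is at z=0.065 throughout. Next I'll go to stand-off before the tongue and measure the lid numerically.

```bash
cat >> h.py <<'E'
def wcloud(n):
    z=np.load(n+".npz");K,T,d=z["K"],z["T"],z["d"]
    v,uu=np.mgrid[:d.shape[0],:d.shape[1]]; q=np.stack([uu-K[0,2],v-K[1,2]],-1)/K[0,0]; th=np.linalg.norm(q,axis=-1,keepdims=True)+1e-9
    c=np.concatenate([q/th*np.tan(th),np.ones_like(th)],-1)*d[...,None]
    P=c@T[:3,:3].T+T[:3,3]; P[d<=0]=np.nan; return z["im"],P
DH=np.radians(.5)   # held blade heading relative to commanded tool heading
def eef_for_tip(tip_xy,z_under,h): # tip = eef+.116 u(h)
    p=np.array([tip_xy[0],tip_xy[1],0])-.116*u(h); p[2]=z_under-.0335; return p
E
python3 - <<'E'
from h import *
from plant import *
front=np.array([.5500,.1440,0])
p=eef_for_tip((front-.05*u(BH))[:2],.0285,BH); p[2]+=.05
move_l(p,.2,TD(BH)); st()
wshot("w5"); im,P=wcloud("w5")
m=(P[...,2]>.033)&(P[...,2]<.045)&(P[...,1]>.12)
print(m.sum(), np.nanmedian(P[m],0))
q=P[m][:,:2]; b=cv2.minAreaRect((q*1000).astype(np.float32)); print(b,np.round(cv2.boxPoints(b)).tolist())
e=u(BH)[:2];n=np.array([-e[1],e[0]])
s=(q-front[:2])@e; t=(q-front[:2])@n
for a in np.arange(-.08,.08,.01):
    k=(t>a)&(t<a+.01)
    if k.sum()>3: print(round(a,3),k.sum(),np.round(np.percentile(s[k],[1,50,99]),4))
E
```

```text
11.48 p [ 0.5962 -0.0152  0.0438] F [-0.6  0.4 -0.7] op 0.0104
0 [nan nan nan]
((0.0, 0.0), (0.0, 0.0), 0.0) [[0.0, 0.0], [0.0, 0.0], [0.0, 0.0], [0.0, 0.0]]
```

```bash
python3 - <<'E'
from h import *
from plant import *
front=np.array([.5500,.1440,0])
p=eef_for_tip((front+.02*u(BH))[:2],.085,BH)
move_l(p,.2); st(); hold(.1)
wshot("w6"); im,P=wcloud("w6")
m=(P[...,2]>.033)&(P[...,2]<.045)&(P[...,1]>.1)
q=P[m][:,:2]; print(m.sum(), np.nanmedian(P[m],0))
e=u(BH)[:2];n=np.array([-e[1],e[0]])
s=(q-front[:2])@e; t=(q-front[:2])@n
for a in np.arange(-.08,.08,.008):
    k=(t>a)&(t<a+.008)
    if k.sum()>3: print(round(a,3),k.sum(),np.round(np.percentile(s[k],[0.5,5,99]),4))
k=(s<.008)&(s>-.01); print("tongue t",np.percentile(t[k],[1,99]), "lid t",np.percentile(t,[.5,99.5]))
E
```

```text
12.03 p [0.5769 0.0517 0.0515] F [ 0.2 -0.1 -0.1] op 0.0105
9910 [0.54554619 0.17491693 0.03940275]
-0.072 427 [0.0145 0.0152 0.0527]
-0.064 609 [0.0143 0.0151 0.0519]
-0.056 626 [0.0143 0.0151 0.0509]
-0.048 627 [0.0142 0.0148 0.05  ]
-0.04 623 [0.0142 0.0149 0.0491]
-0.032 732 [0.0007 0.0052 0.0484]
-0.024 862 [0.0004 0.0023 0.0479]
-0.016 437 [0.0001 0.0031 0.0479]
-0.008 247 [0.0343 0.0351 0.048 ]
-0.0 226 [0.0345 0.035  0.048 ]
0.008 476 [0.     0.003  0.0478]
0.016 813 [0.0001 0.0023 0.0481]
0.024 632 [0.0141 0.0149 0.0487]
0.032 632 [0.0141 0.0147 0.0492]
0.04 627 [0.0141 0.0148 0.05  ]
0.048 628 [0.014  0.0147 0.051 ]
0.056 638 [0.014  0.0147 0.052 ]
0.064 48 [0.0144 0.0159 0.0528]
tongue t [-0.02724056  0.02212204] lid t [-0.06892713  0.06397837]
```

The lid's front edge is confirmed to within 1 mm, and the tongue is 2.6 mm off centre. Now I'll insert and lever.

```bash
python3 - <<'E'
from h import *
from plant import *
e=u(BH);n=np.array([-e[1],e[0],0]); front=np.array([.55,.144,0])-.0026*n
np.save("front.npy",front)
tip=lambda s,z:eef_for_tip((front+s*e)[:2],z,BH)
move_l(tip(-.03,.0285),.15); st("standoff")
hit=move_l(tip(.011,.0285),.06,max_force=10); st(f"in {hit}")
if not hit:
    for th in [.1,.25,.4,.6,.8,1.0,1.2,1.4,1.6,1.75,1.9]:
        r=np.interp(th,[0,.1,.6],[.108,.107,.092])
        move_l(tip(.119-r*np.cos(th),.032+r*np.sin(th)),.09); s=st(th)
        if np.linalg.norm(s["ft_force"])>30: print("stop");break
    im,d=get_image("top"); cv2.imwrite("pics/top1.png",cv2.cvtColor(im[150:290,130:350],cv2.COLOR_RGB2BGR))
    wshot("w7")
    a=cv2.resize(cv2.imread("pics/top1.png"),(603,384)); b=cv2.resize(cv2.imread("pics/w7.png"),(197,148)); 
    a=cv2.resize(cv2.imread("pics/top1.png"),(400,255)); o=np.zeros((300,800,3),np.uint8); o[:255,:400]=a; o[:,400:]=cv2.resize(cv2.imread("pics/w7.png"),(400,300)); cv2.imwrite("pics/c7.png",o)
E
```

```text
standoff 12.83 p [ 0.5942  0.0047 -0.005 ] F [0.8 0.9 0. ] op 0.0104
in False 13.67 p [ 0.5826  0.0441 -0.0049] F [-0.1  0.7 -0.7] op 0.0102
0.1 13.97 p [0.5832 0.0453 0.0105] F [-0.9  0.6 -0.6] op 0.0108
0.25 14.31 p [0.5808 0.0528 0.0249] F [ 0.2 -0.9 -0.2] op 0.0106
0.4 14.63 p [0.578  0.0616 0.0375] F [-0.2 -1.  -0.3] op 0.0103
0.6 15.01 p [0.5738 0.0755 0.0512] F [-0.8 -0.9  0. ] op 0.0102
0.8 15.36 p [0.5705 0.0867 0.0654] F [ 0.2 -0.8 -0. ] op 0.0103
1.0 15.71 p [0.5662 0.1006 0.0766] F [ 0.2 -0.1 -1.2] op 0.0103
1.2 16.06 p [0.5613 0.1164 0.0847] F [ 0.6  0.6 -1.3] op 0.0103
1.4 16.41 p [0.556  0.1334 0.0894] F [ 0.3  0.3 -0.5] op 0.0106
1.6 16.76 p [0.5506 0.1509 0.0904] F [-0.9 -0.2 -0.7] op 0.0106
1.75 17.06 p [0.5466 0.1639 0.0888] F [-0.3 -0.2 -0.5] op 0.0107
1.9 17.36 p [0.5427 0.1767 0.0852] F [ 0.2 -0.1 -0.4] op 0.0105
```

View pics/c7.png

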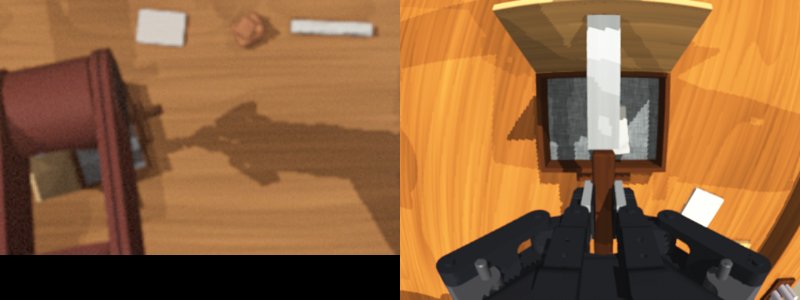

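The right half of the view shows the lid standing open past upright, the blade still against it, and the pale block around (620,130) under the blade. I'll lay the spatula back and then look into the box.

```bash
python3 - <<'E'
from h import *
from plant import *
e=u(BH); h=np.load("g.npy")[2]; s=observe(); p=np.array(s["eef_pos"])
move_l(p-.07*e,.25)
move_l([.5333,-.0766,-.015],.25,TD(h))
hit=move_l([.5333,-.0766,-.036],.04,max_force=4); s=st(hit)
gripper_to(.03,40); hold(.1); st("released")
move_l([.5333,-.0766,.08],.25)
front=np.load("front.npy"); c=front+.0665*e; 
v=c-.05*e   # look from before the box
gripper_to(.06)
movep([v[0],v[1],.06],TD(BH)); hold(.1); st()
wshot("w8"); im,P=wcloud("w8"); n=np.array([-e[1],e[0],0])
Q=P-c; S=Q@e; Tt=Q@n
m=(abs(S)<.047)&(abs(Tt)<.062)&(P[...,2]>.024)&(P[...,2]<.04); print(m.sum(),np.nanmedian(P[...,2][m]))
b=cv2.minAreaRect((np.c_[S[m],Tt[m]]*1000).astype(np.float32)); print(b)
v2=(S>.05)&(P[...,2]>.06)&(abs(Tt)<.06); q=np.c_[S[v2]-.0525,P[...,2][v2]-.034]; print("lid",v2.sum(),np.degrees(np.median(np.arctan2(q[:,1],-q[:,0]))))
E
```

```text
True 19.38 p [ 0.5335 -0.0761 -0.0338] F [ 0.3 -0.1  5.1] op 0.0102
released 19.8 p [ 0.5325 -0.076  -0.0344] F [-0.5 -0.3  0. ] op 0.0295
 21.85 p [0.5483 0.159  0.0602] F [-0.  -0.7  0. ] op 0.0602
3528 0.03331839870267404
((-0.17811965942382812, -0.075897216796875), (93.611328125, 123.85845947265625), 0.011434354819357395)
lid 9346 110.21960181183142
```

View pics/w8.png

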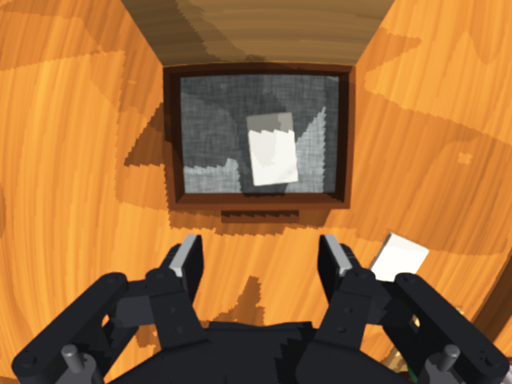

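The box view shows the block with corners near (247,116), (291,113), (298,182) and (253,187), and the lid at about 110°. I'll grasp the block and carry it to a hover behind the caliper.

```bash
python3 - <<'E'
from h import *
from plant import *
e=u(BH); n=np.array([-e[1],e[0],0]); c=np.load("front.npy")+.0665*e
im,P=wcloud("w8"); Q=P-c; S=Q@e; Tt=Q@n
m=(abs(S)<.044)&(abs(Tt)<.057)&(P[...,2]>.027)&(P[...,2]<.039)
nn,l,sta,_=cv2.connectedComponentsWithStats(m.astype(np.uint8)); i=1+sta[1:,4].argmax(); m=l==i
b=cv2.minAreaRect((P[m][:,:2]*1000).astype(np.float32)); print(b,np.nanmedian(P[m][:,2]))
bx=cv2.boxPoints(b)/1000; E=[bx[1]-bx[0],bx[2]-bx[1]]; L=max(E,key=np.linalg.norm)
if L@e[:2]<0:L=-L
hb=np.arctan2(L[1],L[0]); ctr=np.array(b[0])/1000; print("hb",np.degrees(hb),ctr,S[m].mean(),Tt[m].mean())
for p,h in(([*ctr,-.026],hb),([.44,-.273,.09],np.radians(2)),([.52,-.27,0],np.radians(2))):
    q=inverse_kinematics(p,TD(h)); print(None if q is None else np.round(q,2))
if abs(max(b[1])-50)<4 and abs(min(b[1])-32)<4:
    move_l([*ctr,.03],.2,TD(hb))
    hit=move_l([*ctr,-.0265],.1,max_force=10); st(hit)
    if not hit:
        gripper_to(.0,50); st("grip"); np.save("bgrip.npy",np.r_[observe()["eef_pos"],hb])
        move_l([*ctr,.09],.25); st("lifted")
E
```

```text
((544.3701171875, 202.98550415039062), (32.00920104980469, 50.26158905029297), 22.768083572387695) 0.033373186726675885
hb 112.768 [0.54437012 0.2029855 ] -0.007598996275268535 -0.008624224289219488
[ 0.22  0.38  1.79  0.    0.98 -0.18]
[-0.71  0.07  1.9   0.    1.17  0.83]
[-0.61  0.35  1.77  0.    1.03  0.92]
False 23.02 p [ 0.5448  0.2029 -0.0262] F [ 0.1 -0.5  0.9] op 0.06
grip 23.39 p [ 0.5455  0.2033 -0.0254] F [0.7 0.1 5. ] op 0.0311
lifted 24.01 p [0.5434 0.2028 0.0887] F [-0.9 -0.1 -1.4] op 0.0307
```

```bash
python3 - <<'E'
from h import *
from plant import *
movep([.43,-.274,.10],TD(np.radians(2))); hold(.15); st()
wshot("w9"); im,P=wcloud("w9")
c0=np.array([.5162,-.2707]); Z=P[...,2]
near=(abs(P[...,0]-.516)<.13)&(abs(P[...,1]+.2707)<.06)
m=near&(Z>.010)&(Z<.018); b=cv2.minAreaRect((P[m][:,:2]*1000).astype(np.float32)); print("bed",m.sum(),b)
q=P[m][:,:2]
for x in np.arange(.44,.63,.015):
    k=(abs(q[:,0]-x)<.005)
    if k.sum()>5: print(round(x,3),k.sum(),np.round(np.percentile(q[k,1],[.5,99.5]),4))
for lo,hi in((.040,.048),(.025,.032),(.055,.085)):
    m=near&(Z>lo)&(Z<hi); k=P[m]
    if len(k): print(lo,hi,len(k),"x",np.round(np.percentile(k[:,0],[1,10,50,90,99]),4),"y",np.round(np.percentile(k[:,1],[1,50,99]),4))
E
```

```text
25.94 p [ 0.4305 -0.2733  0.1   ] F [ 0.3 -0.2 -1.3] op 0.0308
bed 6477 ((510.256591796875, -271.10589599609375), (190.2280731201172, 63.6558723449707), 1.9163488149642944)
0.44 79 [-0.3014 -0.2418]
0.455 109 [-0.3012 -0.2412]
0.47 99 [-0.3007 -0.2406]
0.485 51 [-0.3037 -0.2406]
0.5 742 [-0.2997 -0.2403]
0.515 758 [-0.2991 -0.2399]
0.53 747 [-0.2985 -0.2394]
0.545 743 [-0.2978 -0.239 ]
0.56 675 [-0.298  -0.2382]
0.575 68 [-0.2979 -0.2383]
0.59 45 [-0.2967 -0.237 ]
0.605 23 [-0.2963 -0.2372]
0.04 0.048 2887 x [0.481  0.4846 0.566  0.5889 0.5928] y [-0.2938 -0.2688 -0.2436]
0.025 0.032 2821 x [0.4317 0.4373 0.4618 0.4791 0.5776] y [-0.2958 -0.2706 -0.246 ]
0.055 0.085 579 x [0.4434 0.4459 0.456  0.4646 0.465 ] y [-0.2772 -0.2714 -0.2657]
```

View pics/w9.png

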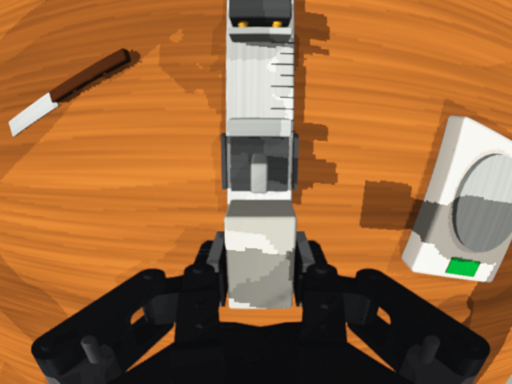

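The view shows the block held square at (260,255), the tab at (260,172), the jaw plate at row 127, and the anvil at row 38 with a clear bed between. I'll compute the face positions and place the block.

```bash
python3 - <<'E'
from h import *
from plant import *
im,P=wcloud("w9"); Z=P[...,2]; H=np.radians(1.7)
near=(abs(P[...,0]-.516)<.13)&(abs(P[...,1]+.2707)<.026)
m=near&(Z>.038)&(Z<.048); x=P[m][:,0]
jf=np.percentile(x[x<.53],99.5); af=np.percentile(x[x>.53],.5); print("jaw face",jf,"anvil face",af,"gap",af-jf)
m=(Z>.150)&(Z<.168)&(abs(P[...,0]-.4305)<.06)&(abs(P[...,1]+.2733)<.022)
n,l,s_,_=cv2.connectedComponentsWithStats(m.astype(np.uint8));k=P[l==1+s_[1:,4].argmax()]
b=cv2.minAreaRect((k[:,:2]*1000).astype(np.float32)); print("block",b,np.median(k[:,2]))
bc=np.array(b[0])/1000; off=bc-np.array([.4305,-.2733])
tgt=np.array([(jf+af)/2,0]); tgt[1]=-.2695+(tgt[0]-.516)*np.tan(H); print("tgt",tgt,"off",off)
if not(abs(off[0])<.006): off[0]=0
g=tgt-np.array([off[0],0])
move_l([*g,.06],.2,TD(H)); 
move_l([*g,-.008],.15)
hit=move_l([*g,-.020],.03,max_force=5); st(hit)
gripper_to(.056,40); hold(.1); st("released")
move_l([*g,.075],.2); st()
E
```

```text
jaw face 0.49575997447549885 anvil face 0.5626428729927502 gap 0.06688289851725132
block ((431.40435791015625, -273.6066589355469), (50.909751892089844, 43.65704345703125), 2.5470504760742188) 0.15872586645736267
tgt [ 0.52920142 -0.26910819] off [ 0.00090436 -0.00030666]
True 27.65 p [ 0.5295 -0.27   -0.0164] F [-0.4  0.4  4.7] op 0.0312
released 28.12 p [ 0.5283 -0.2692 -0.0179] F [-0.4  0.5 -0.4] op 0.0555
 28.73 p [ 0.5279 -0.2688  0.0743] F [ 0.4  0.1 -0.7] op 0.0557
```

```bash
python3 - <<'E'
from h import *
from plant import *
H=np.radians(1.7); t=[.4547,-.2713]
move_l([.43,-.272,.085],.2); hold(.1); gripper_to(.032)
wshot("w10"); im,P=wcloud("w10"); Z=P[...,2]
near=(abs(P[...,0]-.5292)<.03)&(abs(P[...,1]+.269)<.026)
m=near&(Z>.0385)&(Z<.047); n,l,s_,_=cv2.connectedComponentsWithStats(m.astype(np.uint8));k=P[l==1+s_[1:,4].argmax()]
b=cv2.minAreaRect((k[:,:2]*1000).astype(np.float32)); print("block",b,np.median(k[:,2]),len(k))
m=near.__class__(0) if 0 else (abs(P[...,0]-.455)<.03)&(abs(P[...,1]+.271)<.02)&(Z>.068)&(Z<.085); k=P[m]; print("tab",len(k),np.percentile(k,[2,50,98],axis=0).round(4).tolist())
E
```

```text
block ((529.92724609375, -269.82427978515625), (49.76876449584961, 31.804441452026367), 1.6596139669418335) 0.04238361789881882 2808
tab 644 [[0.4437, -0.2774, 0.07], [0.455, -0.2716, 0.0771], [0.4648, -0.2657, 0.0785]]
```

View pics/w10.png

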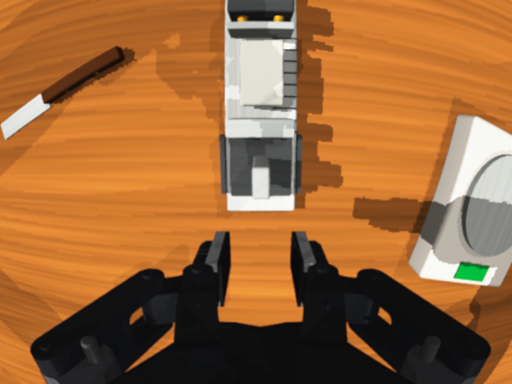

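The block sits square on the bed (center (262,73) in the image), and the tab is clear. Now I'll grip the tab and push in steps, logging force and anvil position.

```bash
cat >> h.py <<'E'
def faces(name):
    im,P=wcloud(name); Z=P[...,2]; H=np.radians(1.7); e=u(H)[:2]; n=np.array([-e[1],e[0]])
    Q=P[...,:2]-np.array([.516,-.2695]); S=Q@e; T=Q@n
    m=(abs(T)>.0185)&(abs(T)<.0235)&(Z>.039)&(Z<.048)
    a=np.sort(S[m&(S>.02)]); j=np.sort(S[m&(S<.02)])
    f=lambda v,p:round(float(np.percentile(v,p))*1000,2) if len(v) else None
    return "jaw",f(j,98),"anvil",f(a,2),len(a),len(j)
E
python3 - <<'E'
from h import *
from plant import *
print(faces("w9"),faces("w10"))
H=np.radians(1.7); e=u(H); t=np.array([.4548,-.2715,.004])
move_l([t[0],t[1],.055],.2,TD(H)); 
hit=move_l(t,.15,max_force=10); st(hit)
if not hit:
    gripper_to(0,60); s=st("grip"); p0=np.array(s["eef_pos"]); p0[:2]=t[:2]; np.save("p0.npy",p0); hold(.1)
    wshot("w11"); print(faces("w11"))
    move_l(p0+.012*e,.06)
    for d in np.arange(13,20.1,1):
        move_l(p0+d/1000*e,.02); F=[]
        for _ in range(4): hold(.03); F.append(observe()["ft_force"]@e)
        s=observe(); print(d,round((s["eef_pos"]-p0)@e*1000,2),np.round(np.mean(F),2),round(s["time_s"],1))
    wshot("w12"); print(faces("w12"))
E
```

```text
('jaw', -20.9, 'anvil', 47.08, 360, 227) ('jaw', -21.32, 'anvil', 47.09, 317, 260)
False 30.72 p [ 0.4547 -0.2718  0.0046] F [ 0.8 -0.   0.7] op 0.0322
grip 31.02 p [ 0.4557 -0.2716  0.0058] F [-1.4  3.3  6.3] op 0.0111
('jaw', -21.09, 'anvil', 47.04, 525, 580)
13.0 12.72 -4.58 31.9
14.0 13.95 -4.35 32.3
15.0 15.09 -3.96 32.7
16.0 16.09 -3.94 33.1
17.0 17.08 -3.35 33.4
18.0 18.08 -4.04 33.8
19.0 19.09 -3.76 34.2
20.0 19.98 -4.73 34.6
('jaw', -2.03, 'anvil', 48.08, 1261, 583)
```

Contact came at about 19 mm, and the anvil has moved 1.0 mm so far, so about 3 mm more is needed.

```bash
python3 - <<'E'
from h import *
from plant import *
H=np.radians(1.7); e=u(H); p0=np.load("p0.npy")
for d in [21,22,23,23.2]:
    move_l(p0+d/1000*e,.02); F=[]
    for _ in range(4): hold(.03); F.append(observe()["ft_force"]@e)
    s=observe(); print(d,round((s["eef_pos"]-p0)@e*1000,2),np.round(np.mean(F),2),round(s["time_s"],1))
    if d>=22: wshot(f"w13_{d}"); print(faces(f"w13_{d}"))
E
```

```text
21 20.8 -5.79 35.0
22 21.54 -6.38 35.4
('jaw', -0.39, 'anvil', 49.64, 1340, 589)
23 22.27 -7.57 35.8
('jaw', 0.41, 'anvil', 50.48, 1352, 589)
23.2 22.3 -8.19 36.3
('jaw', 0.42, 'anvil', 50.46, 1356, 591)
```

```bash
python3 - <<'E'
from h import *
from plant import *
H=np.radians(1.7); e=u(H); p0=np.load("p0.npy")
move_l(p0+.0242*e,.02); hold(.15); s=st(); print(s["ft_force"]@e)
wshot("w14"); print(faces("w14"))
gripper_to(.032,40); hold(.2); st("released"); wshot("w15"); print(faces("w15"))
E
```

```text
36.73 p [ 0.4779 -0.2708  0.0058] F [-9.4  0.2  4.8] op 0.0113
-9.411898789839888
('jaw', 1.25, 'anvil', 51.35, 1355, 590)
released 37.31 p [ 0.4792 -0.2708  0.0059] F [-0.3 -1.  -0. ] op 0.032
('jaw', 0.79, 'anvil', 50.97, 1336, 596)
```

The anvil has given 3.9 mm after release. I'll retreat and do a last check.

```bash
python3 - <<'E'
from h import *
from plant import *
p=np.array(observe()["eef_pos"])
move_l([p[0],p[1],.10],.2); wshot("w16"); print(faces("w16"))
movep([.36,-.30,.2],TD(np.radians(1.7))); hold(.3); st()
for n in("top","scene"):
    im,d=get_image(n); c=get_calibration(n); np.savez(n+"2.npz",im=im,d=d,K=c["intrinsics"],T=c["world_from_camera"])
    cv2.imwrite(f"pics/{n}2.png",cv2.cvtColor(im,cv2.COLOR_RGB2BGR))
a=cv2.imread("pics/top2.png")[100:290,130:400]; b=cv2.imread("pics/scene2.png")[110:270,150:400]
cv2.imwrite("pics/end.png",np.hstack([cv2.resize(a,(400,281)),cv2.resize(b,(400,281))]))
E
```

```text
('jaw', 0.77, 'anvil', 51.17, 487, 235)
 39.01 p [ 0.3603 -0.2993  0.1988] F [-0.  -0.4 -0.4] op 0.0323
```

View pics/end.png

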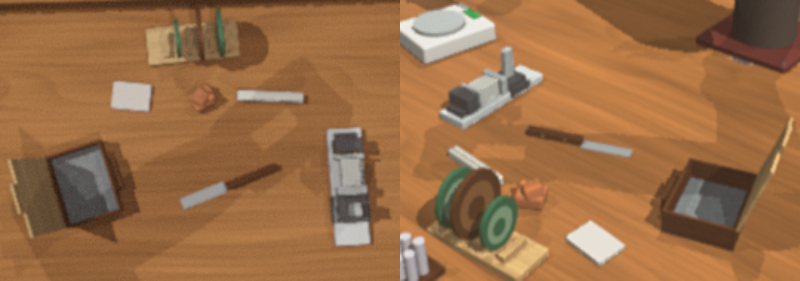

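The final view shows the lid open past upright (left, around (35,190)), the spatula flat at (230,187), and the block clamped in the caliper at (348,175). The bystanders are where they were. Handing in.

```bash
python3 -c "
from plant import *
job_done()"
```

```text
the job is handed in; nothing more can be done
```

The job is done and handed in at about 39 s of the 67 s allowed.

- **Lid:** I levered it up by its tongue with the spatula blade. It measured about 110° (1.92 rad) open and still stood open in the last picture.
- **Spatula:** It lies flat again at the spot it came from. I saw no separate raised step there; it was lying at table height, so I took that spot as the "display step".
- **Block:** It sits between the caliper jaws with its long side along the bed. I let go of it before pushing the jaw by its tab.
- **Jaw and anvil:** After I released the tab, the anvil had given way 3.9 mm and the jaw stayed put. A second look from farther away gave 4.1 mm. The push reached about 9.4 N, which includes the jaw's roughly 4 N of friction.
- **Other minerals:** They look unmoved in the final top and scene pictures. I judged this by eye and did not measure it.

**What disagreed or failed:**
- **Fingertip position:** The fingertips sit about 35–45 mm behind the reported TCP. The wrist depth image gave about 44 mm, and touching the table gave about 36 mm.
- **Failed grasps:** Because of this, my first two grasps on the spatula closed on air. I corrected for it by touching the table, and the rest of the job went normally.
- **Finger opening:** It read 10–12 mm on the 14 mm handle, so it reads low under load.

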